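Load a ware board into the drying cabinet

TASK

Raise the drying cabinet's sash by pushing up under its lift rail until the rail's underside is level with the pointer on the post, and leave it there. Then carry the ware board with its two mugs by its tall middle handle, set it down on the apron in front of the sash, pointing in, and let go; take it again by the round peg at its rear end and slide it under the sash until its front end is against the back stop. Keep both mugs standing on the board and do not disturb the other pots and the bottle around.

Things in the scene. Friction and masses are not known exactly. Their poses are not given: they have to be found in the camera images.
- cabinet: Fixed drying cabinet of wood and clear plastic, open in front. Origin: on the table under the middle of the sash's front face; x points into the cabinet, y left, z up. Its 12 mm thick floor runs out towards the robot as an apron 170 wide, from x -280. Posts 22 wide, 34 deep, 450 high at y +-151; crossbar underside at 428; clear roof behind the sash at 230.
- entry (a point): Middle of the opening at floor level: on top of the cabinet's floor under the sash's front face (cabinet x 0, y 0, z 12). The face of the wooden back stop, 170 wide, top 42 above the table, lies 165 mm further in (cabinet x +165). Two guide strips, 10 mm high, on the floor from cabinet x +15 to the stop leave 116 mm between them. Axes as the cabinet's.
- sash (a joint): Vertical sash, m it stands above its lowest position; the rail's underside is then 70 mm above the table. Range 0 to 0.160. It is counterbalanced with friction: it stays where it is left and about 2 to 5 N move it either way.
- rail_edge (a point): Middle of the front lower edge of the sash's aluminium lift rail. The rail is 260 long (cabinet y), 12 thick, and sticks out 35 mm in front of the sash (this point is at cabinet x -35). The clear sash pane, 210 high, stands on the rail's back. Axes as the cabinet's.
- mark_line (a point): Tip of the height mark: dark steel pointer, a flat level tab 4 thick, 20 wide, on the front of the right post (cabinet y -146), reaching to cabinet x -35, just beside the rail's right end. This point is at mid-thickness: the height to which the rail's underside must be raised, 160 to 200 mm above the table. Axes as the cabinet's.
- board: Loose wooden ware board, 285 long (its x), 90 wide, 12 thick, 0.3 kg; two mugs stand on it. Origin on its underside beneath the middle handle; the board reaches from x -155 (rear end) to +130 (front end). Middle handle: upright block 32 (x) by 22 (y), top 102 above the underside. Rear peg: upright, round, 24 diameter, at x -135, top 72 above the underside.
- mid_grip (a point): Point to grip on the board's middle handle, on its axis, 85 above the underside. Axes as the board's.
- end_grip (a point): Point to grip on the board's rear peg, on its axis, 55 above the underside. Axes as the board's.
- mug_front: Grey clay mug, 64 diameter, 65 high, ear to its +y (reaching 68 from the axis), loose, on the board about 68 in front of the middle handle (board x +68). Origin: centre of its underside; z up.
- mug_rear: The same kind of mug, about 68 behind the middle handle (board x -68). Origin: centre of its underside; z up.
- jug_a: Clay jug on the table, 108 diameter, 175 high; leave alone. Origin: centre of its underside.
- jug_b: Smaller clay jug, 98 diameter, 158 high; leave alone. Origin: centre of its underside.
- cup: Clay cup without ear, 60 diameter, 60 high, between board and apron; leave alone. Origin: centre of its underside.
- bowl: Clay bowl, 120 diameter, 50 high; leave alone. Origin: centre of its underside.
- spray: Green bottle, 64 diameter, 170 high; leave alone. Origin: centre of its underside.
There are look-alikes about, which are no part of the job. Leave any green look-alike of the mug_rear alone. What is shaped like the mug_front but green or pink is not meant.

How it is judged (in metres and radians):
On the way, in this order (a step that is already met when the one before it is completed fails the run):
1. the underside of the sash's rail is within 10 mm of the pointer's height, with the board not yet lifted (z of rail_edge in the frame of mark_line between -0.01 and 0.01 m and velocity of joint sash between -0.01 and 0.01 m/s and height (world z) of board below 0.01 m), for 0.3 s.
2. the board is carried by its middle handle, clear of the table (height (world z) of board above 0.03 m and distance between the grasp point and mid_grip below 0.05 m and contact force between the fingers and board above 1 N), for 0.2 s.
3. the board lies flat on the apron in front of the sash, pointing in, and is let go (z of board in the frame of cabinet between 0.006 and 0.018 m and angle between board's own z axis and vertical below 0.06 rad and y of board in the frame of cabinet between -0.03 and 0.03 m and angle between the x axis of board and the x axis of cabinet, either way round below 0.2 rad and x of board in the frame of cabinet between -0.18 and -0.05 m and contact force between the fingers and board below 0.1 N and linear speed of board below 0.02 m/s), for 0.3 s.
4. the fingers are on the rear peg, the board not yet home (distance between the grasp point and end_grip below 0.05 m and contact force between the fingers and board above 1 N and x of board in the frame of cabinet below 0.015 m), for 0.1 s.
At the end, for the whole second after the job is handed in: The rail's underside is within 10 mm of the pointer's height; the board lies flat on the cabinet floor, its front end within 10 mm of the back stop, within 30 mm of the middle and 0.2 rad of straight; both mugs stand upright on it; the board is let go and all is at rest (z of rail_edge in the frame of mark_line between -0.01 and 0.01 m and z of board in the frame of cabinet between 0.006 and 0.018 m and angle between board's own z axis and vertical below 0.06 rad and y of board in the frame of cabinet between -0.03 and 0.03 m and angle between the x axis of board and the x axis of cabinet, either way round below 0.2 rad and x of board in the frame of cabinet between 0.025 and 0.04 m and z of mug_front in the frame of board between 0.006 and 0.02 m and angle between each of mug_front, mug_rear's own z axis and vertical below 0.1 rad and z of mug_rear in the frame of board between 0.006 and 0.02 m and contact force between the fingers and board below 0.1 N and linear speed of board below 0.01 m/s and velocity of joint sash between -0.01 and 0.01 m/s); the robot touches nothing.
It fails at once if a mug tips over or leaves the board (angle between any of mug_front, mug_rear's own z axis and vertical above 0.5 rad or z of any of mug_front, mug_rear in the frame of board below -0.005 m).
It fails at once if a pot or the bottle standing around is pushed more than 40 mm or tipped (distance of any of jug_a, jug_b, cup, bowl, spray from where it was at the start of the episode above 0.04 m or angle between any of jug_a, jug_b, cup, bowl, spray's own z axis and vertical above 0.5 rad).
It also fails if it takes over 72 s, if anything falls off the work surface, if the arm or the gripper's body presses on something with over 40 N, if the wrist force passes 120 N, or if a joint passes its speed limit or range.

ROBOT

A 6-joint arm with a two-finger parallel gripper is mounted at the origin on the work surface. World frame = base frame: x ahead of the robot, y to its left, z up, the work surface at z = 0. Lengths are in mm, angles in degrees, forces in N, time in s.
With the tool pointing down it reaches from about 350 to 850 mm from the base axis. Payload 8.1 kg.
Tool frame: the origin (TCP) lies midway between the tips of the shut fingers; the grasp point (between the pads) lies 19 mm behind it (r.grasp_offset is the distance from the TCP to the grasp point, in mm); z points along the fingers, x is the direction in which the jaws open and shut, and the axes are right-handed (so a half turn about z gives the same grasp; the last joint's range is limited). The gripper opens to 85 mm and grips with 20 to 120 N. Pads are 22 mm wide; open, the fingers measure 114 mm over their backs; the gripper's body (76 mm by 85 mm) begins 54 mm behind the grasp point. The pads swing forward as they close: fully open they stand 13 mm farther back than shut.
Start: joints at [-81.268, 7.471, 85.268, -0, 87.261, -4.893], TCP at [141.359, -583.115, 231.292] pointing down, gripper open.
Joint ranges: [-169.43, 169.43], [-51.17, 129.36], [1.28, 143.12], [-76.62, 256.62], [0, 156.53], [-152.29, 152.29]. Speed limits (degrees/s): [136.94, 136.94, 159.86, 180, 180, 180].

INTERFACE

Orientations are given as [roll, pitch, yaw] about the fixed x, y, z axes, in that order (R = Rz(yaw) Ry(pitch) Rx(roll)).
In Python, from bench import r, optics, hand_in gives the robot as it stands.
- The arm moves only by the shell command python3 -m pendant 'ROWS' [FORCE]. ROWS is JSON, a list of rows, each a list of 5 numbers: the opening, from 0 (shut) to 1 (fully open), then the shift along the tool's x, y, z in mm, then the turn about the tool's z in degrees. A call has 1 to 10 rows; each row shifts and turns the commanded pose from where the row before left it, along the tool's axes as they then stand; what a row does not reach is not made up. A row lasts 1/10 s, in which the tool goes at most 50 mm and 8.59 degrees, less where a joint would pass 70% of its speed; a pose out of reach is approached as far as the arm can. A call with a gripper value outside its range is refused whole. The fingers move at their own pace and stop on an object; FORCE is the grip in N (left out, the last holds). Time passes only in rows, so rows that do not move let the fingers close. It gives the time, the measured TCP pose, the force and the opening at its end, in the units of the state.
- r.sense(): the state, without advancing time (a new reading comes with each control period).
- optics.snapshot(name): name is "scene" or "top" or "wrist"; returns (picture, depth): 480x640x3 uint8, blue, green, red; 480x640 float32, mm along the optical axis (not along the pixel's ray), 0 where there is no reading.
- optics.camera_params(name): a dict with "camera_matrix" (3x3 intrinsics, pixels), "k1" (the pictures are not rectified: a ray, as slopes to the right and down, at radius r is drawn at 1 + k1 r^2 times it, then the intrinsics apply), "eye" and "orientation" of the camera in the world. Camera axes: x right, y down, z forward; pixel columns grow to the right and rows downward; lengths in mm; the calibration is good to about 2 mm. A picture is of the moment at which its call begins: read the wrist's pose just before it. camera_params takes no time and is no camera call; for the wrist camera it gives the pose at the moment of the call.
- hand_in(): hands the job in, once; it reports no verdict.
Trained networks look in the newest picture that a camera, given by its name, has taken for a name from the list of things; names that differ only in an ending like _2 or _b are one class to them, and where a whole thing is asked for, a point or a joint stands for the part that bears it (a point fixed in the world has none). Each returns a list of dicts, best first, with "score" (0 to 1); they miss things now and then, are a little off and sometimes report something else, mostly with a low value. They report only what shows in the picture. A call takes as long as a camera call. They do not tell look-alikes from the thing itself.
- optics.search_frame(camera, query): "at" ([x, y, z] in mm, in world coordinates, good to about 4 mm: the middle of the surface that is visible of it).
The state is a dict: "time": time; "joint_pos": joint angles; "qd": joint speeds; "joint_efforts": joint torques, N m; "tool_pos": TCP position; "tcp_rot": TCP orientation; "ft_force": force on the tool from outside, world axes, zero at the start; "wrist_torque": the same for the moment, N m; "finger_gap": finger opening in mm.
Only numpy, scipy, OpenCV 4.12 (cv2) and the standard library are available. Lean on these libraries where they do the work, as an engineer would, in place of code of your own. Each camera call takes 0.05 s, during which the arm holds its last target. There are 200 camera calls.

## Working session

There is one attempt and no reset: what is moved stays moved. The work goes in short steps, Python scripts to look and compute and a shell command to move; the robot and the scene stay as the last step left them, time stands still between calls to the robot, and variables do not carry over. Pictures are saved under pics/ and viewed, about 8 in all and at most 12, crops included, and the job is handed in when it is done.

```bash
ls; mkdir -p pics
cat > h.py <<'E'
import numpy as np, cv2
from scipy.spatial.transform import Rotation as R
from bench import r, optics, hand_in
def snap(n,f=None):
    p=optics.camera_params(n); im,d=optics.snapshot(n)
    if f: cv2.imwrite('pics/'+f,im)
    return p,im,d
def Rm(p):
    o=np.array(p['orientation'],float)
    return o if o.shape==(3,3) else R.from_euler('xyz',o,degrees=True).as_matrix()
def px2w(p,uv,d):
    K=np.array(p['camera_matrix']);uv=np.array(uv,float).reshape(-1,1,2)
    q=cv2.undistortPoints(uv,K,np.array([p['k1'],0,0,0.])).reshape(-1,2)
    c=np.c_[q,np.ones(len(q))]*np.array(d).reshape(-1,1)
    return c@Rm(p).T+np.array(p['eye'])
def cloud(p,d):
    v,u=np.mgrid[0:480,0:640]; m=d>0
    W=np.zeros((480,640,3)); W[m]=px2w(p,np.c_[u[m],v[m]],d[m]); W[~m]=np.nan
    return W
E
python3 - <<'E'
from h import *
s=r.sense(); print({k:s[k] for k in('time','tool_pos','tcp_rot','ft_force','finger_gap')}, r.grasp_offset)
for n in('scene','top'):
    p,im,d=snap(n,n+'0.png'); print(n,p)
    np.save(n+'d.npy',d)
    for q in('cabinet','sash','mark_line','rail_edge','board','mid_grip','end_grip','mug_front','jug_a','jug_b','cup','bowl','spray'):
        print(q,[(np.round(x['at']).tolist(),round(x['score'],2)) for x in optics.search_frame(n,q)])
E
```

```text
pics
{'time': 0.0, 'tool_pos': array([ 141.30372267, -582.56172743,  230.24333453]), 'tcp_rot': array([-1.79989954e+02,  1.05284349e-01, -7.63738563e+01]), 'ft_force': array([ 0.43194029,  0.44080007, -0.00953672]), 'finger_gap': 85.39816610146782} 18.700000000000003
scene {'camera_matrix': array([[528.82935573,   0.        , 315.97087185],
       [  0.        , 528.82935573, 244.62024236],
       [  0.        ,   0.        ,   1.        ]]), 'k1': -0.14236509782315376, 'eye': array([ 662.90546546,  644.69626262, 1195.47585482]), 'orientation': array([-146.62855853,    0.89987105,  164.17215444])}
cabinet [([669.0, -276.0, 97.0], 0.74), ([569.0, -179.0, 41.0], 0.72), ([720.0, 100.0, 233.0], 0.67)]
sash [([680.0, 52.0, 100.0], 0.88), ([434.0, 338.0, 22.0], 0.62)]
mark_line []
rail_edge [([682.0, 54.0, 94.0], 0.88), ([670.0, -83.0, 179.0], 0.68)]
board [([478.0, -348.0, 14.0], 0.7)]
mid_grip [([476.0, -344.0, 12.0], 0.6)]
end_grip [([474.0, -346.0, 14.0], 0.71), ([670.0, -273.0, 98.0], 0.19), ([703.0, 382.0, 115.0], 0.15)]
mug_front [([758.0, -438.0, 44.0], 0.79), ([546.0, -333.0, 55.0
[... 612 characters left out ...]
31203222])}
cabinet [([695.0, 62.0, 232.0], 0.66)]
sash [([701.0, 63.0, 185.0], 0.79)]
mark_line [([550.0, -348.0, 40.0], 0.63), ([671.0, -87.0, 176.0], 0.55)]
rail_edge [([700.0, 58.0, 175.0], 0.9)]
board [([465.0, -358.0, 8.0], 0.58)]
mid_grip [([462.0, -350.0, 8.0], 0.66), ([416.0, -370.0, 41.0], 0.57)]
end_grip [([462.0, -351.0, 10.0], 0.66)]
mug_front [([564.0, -534.0, 30.0], 0.85), ([551.0, -345.0, 40.0], 0.71), ([738.0, -453.0, 35.0], 0.59)]
jug_a [([693.0, -278.0, 122.0], 0.77), ([537.0, 483.0, 112.0], 0.74)]
jug_b [([693.0, -278.0, 122.0], 0.77), ([537.0, 483.0, 112.0], 0.74)]
cup [([579.0, -168.0, 25.0], 0.77)]
bowl [([443.0, 350.0, 19.0], 0.8)]
spray [([692.0, 360.0, 112.0], 0.8)]
```

View pics/scene0.png

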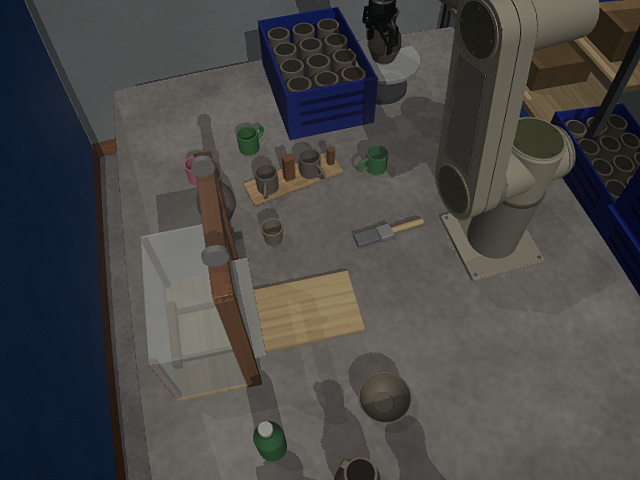

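View pics/top0.png

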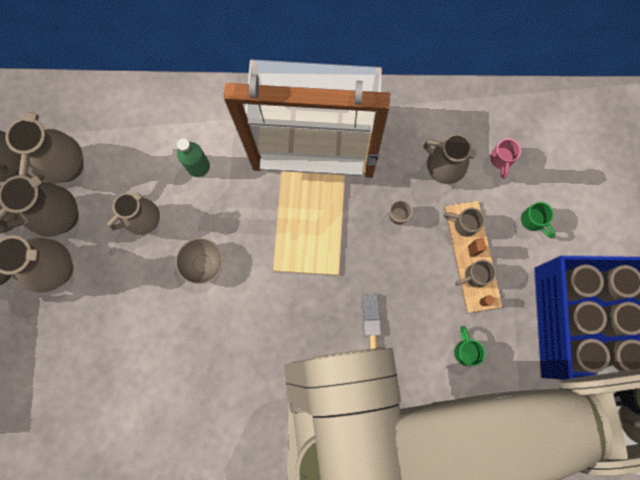

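The pictures show the cabinet with its lowered sash and pale apron: top (275–345, 172–275), with the pointer tab near top (372,160). The ware board has two grey mugs, at top (470,220) and (480,273), its middle handle at (478,245) and its rear peg at (488,300). 

Look-alikes:
- **Mugs:** green at top (537,216) and (468,350), pink at (506,155). The grey ones on the board are mine.
- **Jugs:** top (450,158) and (135,212).
- **Not a board:** the scraper at (372,315).

Next I'll measure these from the depth.

Run:
```python
from h import *
for n in('top','scene'):
    p=optics.camera_params(n); d=np.load(n+'d.npy'); W=cloud(p,d); im=cv2.imread('pics/'+n+'0.png')
    X,Y,Z=W[...,0],W[...,1],W[...,2]
    def rect(m,name):
        m=cv2.morphologyEx(m.astype(np.uint8),cv2.MORPH_OPEN,np.ones((3,3)))>0
        q=W[m][:,:2].astype(np.float32); 
        if len(q)<5: print(name,len(q));return
        b=cv2.minAreaRect(q); print(n,name,len(q),'c',np.round(b[0],1),'sz',np.round(b[1],1),'ang',round(b[2],2),'z',np.round(np.nanmedian(Z[m]),1)); print(np.round(cv2.boxPoints(b)).tolist())
    hsv=cv2.cvtColor(im,cv2.COLOR_BGR2HSV); sat=hsv[...,1]
    rect((Z>6)&(Z<18)&(X>380)&(X<660)&(Y>-60)&(Y<180)&(sat>60),'apron')
    rect((Z>6)&(Z<110)&(X>360)&(X<620)&(Y>-430)&(Y<-270)&(sat>60),'boardall')
    rect((Z>6)&(Z<18)&(X>360)&(X<620)&(Y>-430)&(Y<-270)&(sat>60),'board')
    rect((Z>95)&(Z<108)&(X>360)&(X<620)&(Y>-430)&(Y<-270),'handle')
    rect((Z>66)&(Z<76)&(X>360)&(X<430)&(Y>-430)&(Y<-270)&(sat>60),'peg')
    rect((Z>72)&(Z<92)&(X>600)&(X<760)&(Y>-120)&(Y<230),'rail')
    rect((Z>443)&(Z<458)&(X>600)&(X<800)&(Y>-150)&(Y<280),'posttop')
    rect((Z>150)&(Z<210)&(X>610)&(X<700)&(Y>-130)&(Y<-50)&(sat<90),'pointer')
    for nm,(a,b,c,e) in dict(cup=(530,630,-220,-120),jug=(600,760,-350,-210),mugs=(420,600,-420,-290),gm=(340,480,-420,-280)).items():
        m=(X>a)&(X<b)&(Y>c)&(Y<e)&(Z>(50 if nm!='jug' else 100)); print(nm,[np.round(np.nanpercentile(v[m],[1,50,99])).tolist() for v in(X,Y,Z)])
a=cv2.imread('pics/top0.png')[120:200,220:400]; b=cv2.imread('pics/scene0.png')[140:210,230:400]
a=cv2.resize(a,None,fx=4,fy=4,interpolation=cv2.INTER_CUBIC);b=cv2.resize(b,(720,270),interpolation=cv2.INTER_CUBIC)
cv2.imwrite('pics/c1.png',np.vstack([a[:320],b]))
```

```text
top apron 4689 c [540.2  68.7] sz [169.9 246.9] ang 87.24 z 12.7
[[413.0, -10.0], [659.0, -22.0], [668.0, 148.0], [421.0, 160.0]]
top boardall 2039 c [ 480.3 -353.3] sz [258.8 104.9] ang 10.72 z 14.2
[[343.0, -326.0], [363.0, -429.0], [617.0, -381.0], [598.0, -278.0]]
top board 1260 c [ 481.5 -359.2] sz [258.6  92.1] ang 10.51 z 12.7
[[346.0, -338.0], [363.0, -428.0], [617.0, -381.0], [600.0, -290.0]]
top handle 104 c [ 480.8 -357.9] sz [29.  22.7] ang 5.89 z 102.1
[[465.0, -348.0], [468.0, -371.0], [496.0, -368.0], [494.0, -345.0]]
peg 0
top rail 9 c [692.7 207.9] sz [2.  6.8] ang 5.19 z 80.0
[[691.0, 211.0], [692.0, 204.0], [694.0, 205.0], [693.0, 211.0]]
top posttop 2643 c [701.9  59.6] sz [324.2  37.8] ang 87.5 z 450.5
[[676.0, -101.0], [714.0, -103.0], [728.0, 221.0], [690.0, 222.0]]
top pointer 179 c [679.6 -74.1] sz [57.1 26.2] ang 51.45 z 179.1
[[652.0, -88.0], [672.0, -105.0], [708.0, -60.0], [687.0, -44.0]]
cup [[544.0, 578.0, 602.0], [-196.0, -169.0, -139.0], [50.0, 60.0, 68.0]]
jug [[661.0, 694.0, 732.0], [-332.0, -284.0, -226.0], [101.0, 171.0, 183.0]]
mugs [[422.0, 517.
[... 678 characters left out ...]
g 0
scene rail 67 c [727.1 219.2] sz [ 5.9 63.6] ang 80.6 z 82.2
[[695.0, 221.0], [758.0, 211.0], [759.0, 217.0], [696.0, 227.0]]
scene posttop 2181 c [702.8  59.9] sz [327.3  35.7] ang 87.04 z 450.4
[[677.0, -103.0], [712.0, -105.0], [729.0, 222.0], [693.0, 224.0]]
scene pointer 101 c [666.  -85.8] sz [25.3 24.2] ang 81.85 z 177.9
[[652.0, -97.0], [676.0, -100.0], [680.0, -75.0], [656.0, -72.0]]
cup [[546.0, 573.0, 600.0], [-196.0, -173.0, -138.0], [50.0, 58.0, 65.0]]
jug [[660.0, 675.0, 735.0], [-328.0, -280.0, -256.0], [100.0, 129.0, 179.0]]
mugs [[421.0, 495.0, 577.0], [-392.0, -349.0, -295.0], [51.0, 71.0, 104.0]]
gm [[342.0, 415.0, 479.0], [-397.0, -352.0, -308.0], [50.0, 69.0, 103.0]]
```

View pics/c1.png

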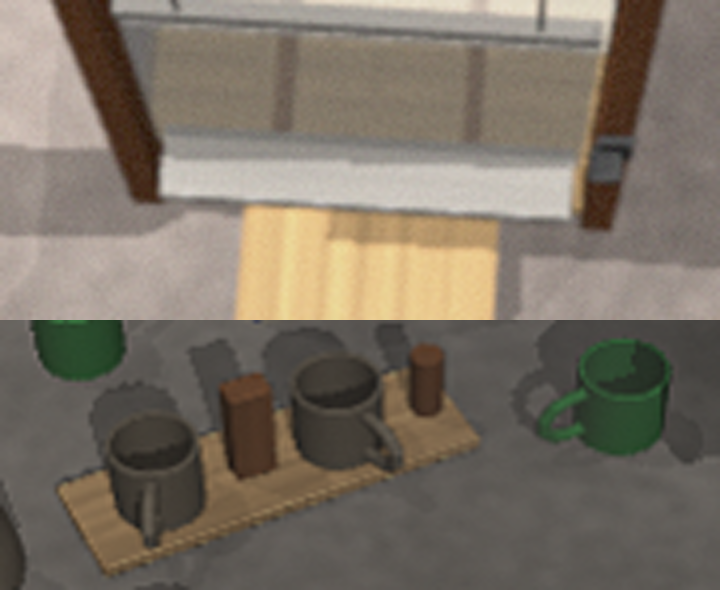

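Run:
```python
from h import *
for n in('top','scene'):
    p=optics.camera_params(n); d=np.load(n+'d.npy'); W=cloud(p,d)
    if n=='top':
        print('ptr');
        for v in range(155,166): print(v,np.round(W[v,368:379]).astype(int)[:, :].tolist())
        for u in(270,300,330,350): print('rail',u,[np.round(W[v,u]).tolist() for v in range(150,178,2)])
    X,Y,Z=W[...,0],W[...,1],W[...,2]
    m=(X>640)&(X<690)&(Y>-105)&(Y<-65)&(Z>120)&(Z<230)
    print(n,m.sum(),np.round(W[m]).astype(int).tolist()[:60])
```

```text
ptr
155 [[681, -78, 171], [674, -80, 189], [673, -82, 193], [676, -85, 185], [674, -87, 191], [675, -89, 189], [674, -91, 192], [676, -94, 185], [673, -96, 193], [674, -98, 190], [745, -117, -8]]
156 [[678, -78, 171], [673, -80, 186], [673, -82, 185], [675, -85, 182], [672, -87, 190], [674, -89, 184], [673, -92, 187], [672, -94, 190], [673, -96, 185], [673, -99, 187], [738, -116, 5]]
157 [[674, -78, 177], [672, -80, 183], [673, -83, 179], [674, -85, 177], [673, -87, 179], [673, -90, 179], [673, -92, 179], [673, -95, 179], [674, -97, 176], [671, -99, 184], [736, -116, 1]]
158 [[671, -78, 176], [671, -80, 176], [672, -83, 175], [670, -85, 181], [671, -87, 178], [671, -90, 177], [672, -92, 175], [673, -95, 172], [672, -97, 175], [672, -100, 175], [734, -116, -1]]
159 [[669, -78, 174], [668, -80, 178], [671, -83, 171], [669, -85, 175], [668, -87, 178], [670, -90, 172], [668, -92, 179], [672, -95, 168], [674, -98, 163], [733, -114, -6], [733, -117, -6]]
160 [[666, -78, 177], [664, -80, 184], [665, -83, 179], [665, -85, 180], [665, -87, 179], [667, -90, 176], [666, -92, 177], [678, -97, 14
[... 3746 characters left out ...]
-80, 218], [684, -81, 216], [682, -80, 217], [680, -83, 212], [678, -87, 206], [676, -100, 187], [673, -98, 189], [671, -97, 190], [689, -80, 216], [687, -80, 215], [685, -81, 212], [682, -79, 214], [680, -81, 211], [678, -81, 210], [676, -95, 190], [674, -93, 192], [672, -96, 187], [690, -83, 208], [687, -78, 214], [685, -80, 210], [683, -81, 207], [681, -82, 206], [679, -82, 206], [677, -93, 189], [674, -91, 192], [672, -92, 189], [688, -81, 206], [686, -82, 204], [684, -80, 206], [682, -84, 199], [679, -80, 204], [677, -89, 190], [675, -86, 194], [673, -87, 191], [661, -94, 177], [659, -93, 177], [657, -92, 178], [655, -92, 178]]<stdin>:6: RuntimeWarning: invalid value encountered in cast
```

The crop confirms the choice: two grey mugs, the tall middle handle at crop (248,425) and the rear peg at (426,380). The green mugs stand apart from the board, and the pointer is at crop (608,158).

Measured:
- **Cabinet:** origin about (697,61), yaw about -2.7°.
- **Rail:** underside about 87.
- **Pointer:** about 175.

The moves keep the tool pointing down, so I'll lift with the open finger's back, working from low against and under the rail.

```bash
python3 -m pendant '[[1,0,0,0,-8.2],[1,0,0,0,-8.2],[1,0,0,0,-8.2],[1,0,0,0,-8.2],[1,0,0,0,-8.2],[1,0,0,0,-8.2],[1,0,0,0,-8.2],[1,0,0,0,-8.2],[1,0,0,0,-8.1]]' 60
```

```text
time: 2.3
tool_pos: [141.4, -583.1, 231.3]
tcp_rot: [180.0, -0.0, -2.3]
ft_force: [-0.2, -0.0, 0.5]
finger_gap: 85.5
```

```bash
python3 -m pendant '[[1,10,-20,0,0],[1,20,-35,0,0],[1,20,-36,0,0],[1,20,-36,0,0],[1,20,-36,0,0],[1,20,-36,0,0],[1,20,-36,0,0],[1,20,-36,0,0],[1,20,-36,0,0],[1,20,-36,0,0]]'; python3 -m pendant '[[1,20,-36,0,0.4],[1,20,-36,0,0],[1,20,-36,0,0],[1,20,-36,0,0],[1,20,-36,0,0],[1,18,-36,0,0],[1,18,-36,0,0],[1,18,-36,0,0],[1,18,-30,0,0],[1,0,0,0,0]]'
```

```text
time: 3.3
tool_pos: [347.8, -247.9, 231.6]
tcp_rot: [180.0, -0.0, -2.7]
ft_force: [0.5, -0.3, -0.1]
finger_gap: 86.0
time: 4.3
tool_pos: [536.9, 62.6, 231.0]
tcp_rot: [-179.9, -0.0, -2.9]
ft_force: [-0.9, 0.4, -0.0]
finger_gap: 85.3
```

Run:
```python
from h import *
s=r.sense(); print(s['tool_pos'],s['tcp_rot'])
p,im,d=snap('scene')
c=cv2.resize(im[40:360,140:500],None,fx=2,fy=1.8,interpolation=cv2.INTER_CUBIC); cv2.imwrite('pics/c2.png',c)
# board fully visible?
p,im,d=snap('top','top1.png'); W=cloud(p,d);X,Y,Z=W[...,0],W[...,1],W[...,2]
sat=cv2.cvtColor(im,cv2.COLOR_BGR2HSV)[...,1]
B=(X>300)&(X<640)&(Y>-450)&(Y<-270)
m=cv2.morphologyEx((B&(Z>6)&(Z<110)&(sat>60)).astype(np.uint8),cv2.MORPH_OPEN,np.ones((3,3)))>0
for nm,mm in(('board',m&(Z<18)),('handle',B&(Z>96)&(Z<108)),('peg',B&(Z>66)&(Z<77)&(X<375)&(sat>60))):
    b=cv2.minAreaRect(W[mm][:,:2].astype(np.float32)); print(nm,mm.sum(),b,np.median(Z[mm]),W[mm].mean(0))
```

```text
[536.94760164  62.55357956 230.97709057] [-1.79929322e+02 -5.94395996e-03 -2.86674514e+00]
board 1827 ((467.72210693359375, -361.8825378417969), (288.1970520019531, 92.92237854003906), 10.280166625976562) 12.712237038511603 [ 448.98143656 -357.47032068   12.58064396]
handle 110 ((480.227294921875, -358.6246643066406), (32.67717742919922, 23.029565811157227), 12.082597732543945) 101.7555353308345 [ 479.2516187  -358.17569656  102.0484148 ]
peg 68 ((346.89031982421875, -382.091064453125), (23.121274948120117, 22.056232452392578), 83.1830825805664) 72.17737851858817 [ 347.91139639 -382.2417462    71.99660643]
```

View pics/c2.png

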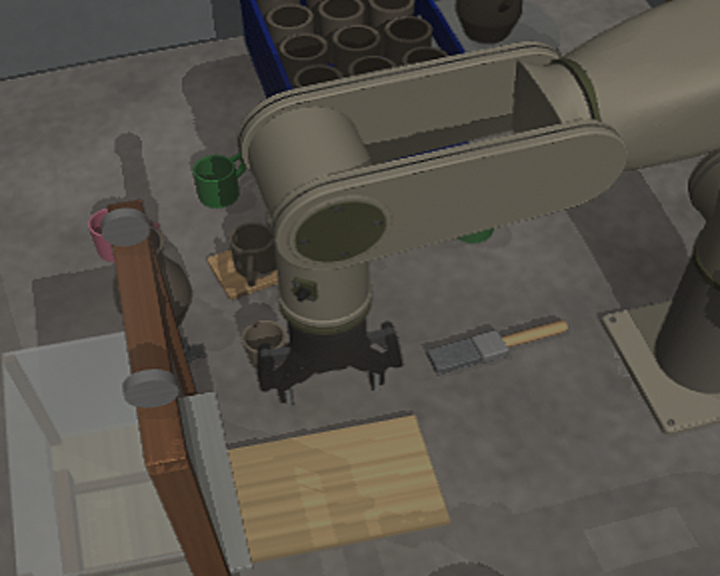

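The picture shows the gripper's knuckles sticking out at crop (270,355), with nothing useful beneath the tips. So I'll press the finger's back against the rail's front and lift, and let the knuckle hook under it if it slips. Going down in front of the rail.

```bash
python3 -m pendant '[[1,5,0,15,0],[1,5,0,25,0],[1,5,0,25,0],[1,5,0,25,0],[1,5,0,25,0],[1,5,0,25,0],[1,5,0,25,0],[1,3,0,20,0],[1,0,0,0,0]]'; python3 -m pendant '[[1,4,0,0,0],[1,4,0,0,0],[1,4,0,0,0],[1,2,0,0,0],[1,2,0,0,0],[1,2,0,0,0]]'
```

```text
time: 5.3
tool_pos: [570.4, 55.6, 41.9]
tcp_rot: [180.0, 0.4, -3.2]
ft_force: [-1.0, 0.8, -2.4]
finger_gap: 85.4
time: 5.9
tool_pos: [592.0, 56.2, 46.6]
tcp_rot: [-180.0, -0.0, -3.1]
ft_force: [-0.3, -0.1, 0.8]
finger_gap: 85.4
```

```bash
for i in 1 2; do python3 -m pendant '[[1,2,0,0,0],[1,2,0,0,0],[1,1,0,0,0]]'|grep -v rot; done
```

```text
time: 6.2
tool_pos: [596.8, 55.9, 46.3]
ft_force: [0.0, 0.7, -0.0]
finger_gap: 85.4
time: 6.5
tool_pos: [601.8, 55.6, 46.3]
ft_force: [-0.8, -0.3, 0.5]
finger_gap: 85.4
```

```bash
for i in 1 2; do python3 -m pendant '[[1,1,0,0,0],[1,1,0,0,0],[1,1,0,0,0]]'|grep -v rot; done
```

```text
time: 6.8
tool_pos: [602.9, 55.5, 45.7]
ft_force: [-8.4, -0.1, 3.8]
finger_gap: 85.3
time: 7.1
tool_pos: [604.3, 55.5, 44.9]
ft_force: [-16.1, 0.4, 4.1]
finger_gap: 85.4
```

```bash
python3 -m pendant '[[1,-4,0,0,0],[1,-4,0,-12,0],[1,0,0,-12,0],[1,0,0,0,0]]'; python3 -m pendant '[[1,4,0,0,0],[1,3,0,0,0],[1,1,0,0,0],[1,1,0,0,0]]'; python3 -m pendant '[[1,1,0,0,0],[1,1,0,0,0],[1,1,0,0,0]]'
```

```text
time: 7.5
tool_pos: [602.1, 55.7, 74.0]
tcp_rot: [-180.0, -0.3, -3.1]
ft_force: [0.3, -0.4, 1.2]
finger_gap: 85.3
time: 7.9
tool_pos: [605.7, 55.4, 68.5]
tcp_rot: [180.0, 0.4, -3.1]
ft_force: [-13.9, -0.2, 4.3]
finger_gap: 85.1
time: 8.2
tool_pos: [605.9, 55.4, 66.9]
tcp_rot: [180.0, 0.8, -3.1]
ft_force: [-22.4, 1.9, 3.1]
finger_gap: 85.5
```

```bash
python3 -m pendant '[[1,0.3,0,-3,0],[1,0,0,-4,0],[1,0,0,-5,0],[1,0,0,-5,0],[1,0,0,-5,0]]';  python3 - <<'E'
from h import *
p,im,d=snap('top'); W=cloud(p,d);X,Y,Z=W[...,0],W[...,1],W[...,2]
for m in ((X>664)&(X<690)&(Y>-40)&(Y<10)&(Z>65)&(Z<220),(X>664)&(X<690)&(Y>110)&(Y<160)&(Z>65)&(Z<220)): print(m.sum(),np.percentile(Z[m],[10,50,90]))
E
```

```text
time: 8.7
tool_pos: [605.7, 55.4, 87.8]
tcp_rot: [180.0, 0.9, -3.1]
ft_force: [-17.0, 1.2, -2.8]
finger_gap: 85.6
99 [108.17432427 111.76180786 115.89269417]
41 [103.98749187 110.90156213 115.19491088]
```

Rubbing works: the rail's top rose from about 99 to about 111. Continuing.

```bash
python3 -m pendant '[[1,0.3,0,-4,0],[1,0.2,0,-5,0],[1,0.2,0,-5,0],[1,0.2,0,-5,0],[1,0.2,0,-5,0],[1,0,0,-5,0],[1,0,0,-5,0],[1,0,0,-4,0]]';  cat > rail.py <<'E'
from h import *
def rail():
    p,im,d=snap('top'); W=cloud(p,d);X,Y,Z=W[...,0],W[...,1],W[...,2]
    for a,b in ((-40,10),(110,160)):
        m=(X>664)&(X<688)&(Y>a)&(Y<b)&(Z>65)&(Z<230); print('railtop',m.sum(),np.round(np.percentile(Z[m],[10,50,90]),1))
    m=(X>653)&(X<668)&(Y>-93)&(Y<-78)&(Z>165)&(Z<187); print('ptr',m.sum(),np.round(np.median(Z[m]),1))
rail()
E
python3 rail.py
```

```text
time: 9.55
tool_pos: [605.8, 55.3, 125.1]
tcp_rot: [180.0, 1.0, -3.1]
ft_force: [-22.4, 1.4, -2.9]
finger_gap: 85.5
railtop 91 [144.5 148.7 152.2]
railtop 58 [143.9 148.4 152.8]
ptr 36 176.7
```

```bash
python3 -m pendant '[[1,0,0,-4,0],[1,0,0,-5,0],[1,0,0,-5,0],[1,0,0,-5,0],[1,0,0,-5,0],[1,0,0,-5,0],[1,0,0,-4,0],[1,0,0,-4,0],[1,0,0,0,0],[1,0,0,0,0]]'; python3 rail.py;python3 rail.py
```

```text
time: 10.6
tool_pos: [605.9, 55.4, 162.5]
tcp_rot: [180.0, 1.0, -3.1]
ft_force: [-28.0, 0.8, 1.6]
finger_gap: 85.3
railtop 103 [183.  186.7 189.3]
railtop 63 [182.  185.9 189. ]
ptr 38 178.6
railtop 103 [182.3 186.5 190.2]
railtop 58 [180.8 186.5 189.6]
ptr 34 176.9
```

```bash
python3 -m pendant '[[1,-4,0,0,0],[1,-10,0,0,0],[1,-20,0,0,0],[1,-20,0,-10,0],[1,0,0,-20,0],[1,0,0,-20,0],[1,0,0,0,0]]'; python3 rail.py;python3 rail.py
python3 - <<'E'
from h import *
p,im,d=snap('scene','scene2.png')
c=cv2.resize(im[230:370,130:290],None,fx=4,fy=4,interpolation=cv2.INTER_CUBIC); cv2.imwrite('pics/c3.png',c)
W=cloud(p,d);X,Y,Z=W[...,0],W[...,1],W[...,2]
m=(X>664)&(X<690)&(Y>-60)&(Y<170)&(Z>150)&(Z<230); print(np.percentile(Z[m],[5,20,50,80]))
m=(X>653)&(X<666)&(Y>-95)&(Y<-78)&(Z>165)&(Z<187); print('ptr',m.sum(),np.round(np.median(Z[m]),1))
E
```

```text
time: 11.4
tool_pos: [561.1, 57.9, 221.2]
tcp_rot: [-180.0, -0.4, -3.1]
ft_force: [1.5, -0.1, -0.2]
finger_gap: 85.3
railtop 103 [183.1 186.4 190.9]
railtop 106 [183.2 186.3 189.3]
[182.6681185  184.24112369 185.92422209 187.56994142]
ptr 30 176.5Traceback (most recent call last):
  File "rail.py", line 7, in <module>
    rail()
    ~~~~^^
  File "rail.py", line 5, in rail
    m=(X>664)&(X<688)&(Y>a)&(Y<b)&(Z>65)&(Z<230); print('railtop',m.sum(),np.round(np.percentile(Z[m],[10,50,90]),1))
                                                                                   ~~~~~~~~~~~~~^^^^^^^^^^^^^^^^^
    return _quantile_unchecked(
        a, q, axis, out, overwrite_input, method, keepdims, weights)
    return _ureduce(a,
                    func=_quantile_ureduce_func,
    ...<5 lines>...
                    overwrite_input=overwrite_input,
                    method=method)
    r = func(a, **kwargs)
    result = _quantile(arr,
                       quantiles=q,
    ...<2 lines>...
                       out=out,
                       weights=wgt)
    slices_having_nans = np.isnan(arr[-1, ...])
                                  ~~~^^^^^^^^^
IndexError: index -1 is out of bounds for axis 0 with size 0
Traceback (most recent call last):
  File "rail.py", line 7, in <module>
    rail()
    ~~~~^^
  File "rail.py", line 5, in rail
    m=(X>664)&(X<688)&(Y>a)&(Y<b)&(Z>65)&(Z<230); print('railtop',m.sum(),np.round(np.percentile(Z[m],[10,50,90]),1))
                                                                                   ~~~~~~~~~~~~~^^^^^^^^^^^^^^^^^
IndexError: index -1 is out of bounds for axis 0 with size 0
```

```bash
python3 -m pendant '[[1,0,0,0,8.5],[1,0,0,0,8.5],[1,0,0,0,8.5],[1,0,0,0,8.5],[1,0,0,0,8.5],[1,0,0,0,8.5],[1,0,0,0,8.5],[1,0,0,0,8.5],[1,0,0,0,8.5]]'; python3 -m pendant '[[1,20,8,0,0],[1,38,15,0,0],[1,42,16,0,0],[1,42,16,0,0],[1,42,16,0,0],[1,42,16,0,0],[1,42,16,0,0],[1,42,16,0,0],[1,42,16,0,0],[1,36,14,0,0]]';  python3 -m pendant '[[0.8,7,4,0,0],[0.8,0,0,0,0]]'
```

```text
time: 12.45
tool_pos: [558.4, 57.8, 215.4]
tcp_rot: [179.9, 0.0, -79.9]
ft_force: [-0.9, 0.3, -0.8]
finger_gap: 85.1
time: 13.45
tool_pos: [481.4, -352.6, 215.5]
tcp_rot: [179.9, 0.1, -79.6]
ft_force: [1.1, 0.2, -0.1]
finger_gap: 85.5
time: 13.65
tool_pos: [478.9, -359.1, 215.5]
tcp_rot: [179.9, 0.1, -79.7]
ft_force: [0.6, -0.5, -0.9]
finger_gap: 68.4
```

```bash
cat > wr.py <<'E'
from h import *
s=r.sense(); p,im,d=snap('wrist','w1.png'); W=cloud(p,d);X,Y,Z=W[...,0],W[...,1],W[...,2]
print(s['tool_pos'],s['tcp_rot'],p['eye'])
m=(Z>94)&(Z<110)&(abs(X-480)<60)&(abs(Y+358)<60)
print(m.sum())
if m.sum()>10:
    print(cv2.minAreaRect(W[m][:,:2].astype(np.float32)),np.median(Z[m]))
s=r.sense(); t=s['tool_pos']; y=np.radians(s['tcp_rot'][2]); v=np.array([480,-358.6])-t[:2]
print('tool dx dy',v@[np.cos(y),np.sin(y)],v@[np.sin(y),-np.cos(y)],'dz',t[2]-66)
E
python3 wr.py
```

```text
[ 478.94500845 -359.13460219  215.53956271] [ 1.79911011e+02  1.16283335e-01 -7.97246979e+01] [ 561.46148844 -344.23395282  356.83690136]
1446
((480.6045837402344, -359.1719970703125), (31.36215591430664, 21.940460205078125), 9.856727600097656) 100.6445065133911
tool dx dy 0.7728039645598811 -0.31608476563925336 dz 149.83839685141632
```

View pics/w1.png

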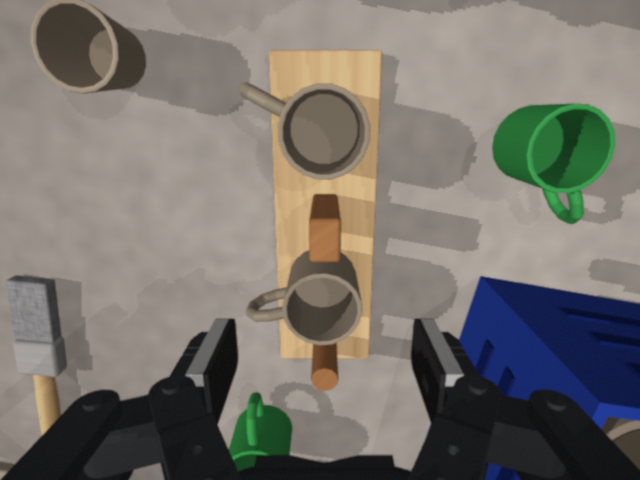

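The wrist view shows the middle handle at (325,235) between the two grey mugs, (325,130) and (322,305), with their ears to the left and the rear peg at (325,370). The jaws straddle the board squarely, so I'll go down and grip.

```bash
python3 -m pendant '[[0.8,0,-1.5,15,0],[0.8,0,0,25,0],[0.8,0,0,25,0],[0.8,0,0,25,0],[0.8,0,0,25,0],[0.8,0,0,20,0],[0.8,0,0,14,0],[0.8,0,0,0,0]]'; python3 -m pendant '[[0,0,0,0,0],[0,0,0,0,0],[0,0,0,0,0],[0,0,0,0,0],[0,0,0,0,0],[0,0,0,0,0]]' 70
```

```text
time: 14.5
tool_pos: [480.4, -355.4, 65.0]
tcp_rot: [179.8, 0.2, -79.5]
ft_force: [-0.1, -0.4, -0.5]
finger_gap: 68.7
time: 15.1
tool_pos: [482.4, -358.7, 69.9]
tcp_rot: [-179.9, -0.1, -79.6]
ft_force: [0.2, 1.2, 6.0]
finger_gap: 21.2
```

```bash
python3 -m pendant '[[0,0,0,-2,0],[0,0,0,-4,0],[0,0,0,-7,0],[0,0,0,-10,0],[0,0,0,-12,0],[0,0,0,-12,0],[0,0,0,-12,0],[0,0,0,-12,0],[0,0,0,-10,0],[0,0,0,-6,0]]'; python3 -m pendant '[[0,0,0,-3,0],[0,0,0,0,0]]'
```

```text
time: 16.1
tool_pos: [482.0, -358.4, 157.0]
tcp_rot: [-179.9, -0.1, -79.6]
ft_force: [-0.5, 0.8, -6.9]
finger_gap: 21.1
time: 16.3
tool_pos: [481.7, -358.1, 158.6]
tcp_rot: [-180.0, -0.0, -79.6]
ft_force: [-0.3, 0.1, -6.1]
finger_gap: 21.1
```

```bash
python3 -m pendant '[[0,0,2,0,1.5],[0,0,4,0,3],[0,0,4,0,3.5],[0,0,3,0,3],[0,0,2,0,2],[0,0,0,0,0]]'; python3 -m pendant '[[0,-4,0,0,0],[0,-8,0,0,0],[0,-13,0,0,0],[0,-18,0,0,0],[0,-20,0,0,0],[0,-20,0,0,0],[0,-20,0,0,0],[0,-20,0,0,0],[0,-20,0,0,0],[0,-20,0,0,0]]'; python3 -m pendant '[[0,-20,0,0,0],[0,-20,0,0,0],[0,-20,0,0,0],[0,-20,0,0,0],[0,-20,0,0,0],[0,-20,0,0,0],[0,-20,0,0,0],[0,-20,0,0,0],[0,-20,0,0,0],[0,-20,0,0,0]]';  python3 -m pendant '[[0,-20,0,0,0],[0,-16,0,0,0],[0,-12,0,0,0],[0,-8,0,0,0],[0,-4,0,0,0],[0,0,0,0,0]]'
python3 - <<'E'
from h import *
s=r.sense(); t=s['tool_pos']; a=np.radians(-2.7); v=t[:2]-[697,61]
print(t,s['tcp_rot'],'cab',v@[np.cos(a),np.sin(a)],v@[-np.sin(a),np.cos(a)])
E
```

```text
time: 16.9
tool_pos: [466.0, -359.3, 157.4]
tcp_rot: [179.9, 0.1, -92.7]
ft_force: [-1.0, -0.8, -6.4]
finger_gap: 21.0
time: 17.9
tool_pos: [473.9, -194.2, 158.4]
tcp_rot: [-180.0, 0.0, -92.5]
ft_force: [0.1, 0.1, -6.1]
finger_gap: 20.9
time: 18.9
tool_pos: [482.2, 5.3, 158.4]
tcp_rot: [-180.0, 0.0, -92.5]
ft_force: [0.9, -0.6, -6.1]
finger_gap: 21.3
time: 19.5
tool_pos: [485.6, 63.4, 158.3]
tcp_rot: [180.0, -0.0, -92.5]
ft_force: [-0.3, -0.4, -6.5]
finger_gap: 21.2
[485.55717295  63.38078166 158.29904848] [ 1.79999956e+02 -5.11207863e-03 -9.25390846e+01] cab -211.32024924327195 -7.582182413012118
```

```bash
python3 -m pendant '[[0,-1.5,0,4,0],[0,-2,0,8,0],[0,-2,0,11,0],[0,-2,0,11,0],[0,0,0,9,0],[0,0,0,5,0],[0,0,0,2,0],[0,0,0,0,0]]'; python3 -m pendant '[[0,0,-4,0,0],[0,0,-8,0,0],[0,0,-12,0,0],[0,0,-13,0,0],[0,0,-13,0,0],[0,0,-13,0,0],[0,0,-11,0,0],[0,0,-8,0,0],[0,0,-4,0,0],[0,0,0,0,0]]'
python3 - <<'E'
from h import *
s=r.sense(); t=s['tool_pos']; a=np.radians(-2.7); v=t[:2]-[697,61]
print(t,s['tcp_rot'],'cab',v@[np.cos(a),np.sin(a)],v@[-np.sin(a),np.cos(a)])
p,im,d=snap('scene'); c=cv2.resize(im[200:400,130:400],None,fx=2.8,fy=2.8,interpolation=cv2.INTER_CUBIC); cv2.imwrite('pics/c4.png',c)
E
```

```text
time: 20.3
tool_pos: [485.9, 70.5, 108.0]
tcp_rot: [180.0, -0.0, -92.6]
ft_force: [1.0, -0.5, -6.7]
finger_gap: 21.3
time: 21.3
tool_pos: [572.5, 66.6, 108.4]
tcp_rot: [-180.0, -0.0, -92.6]
ft_force: [-0.1, -0.2, -7.1]
finger_gap: 21.4
[572.46277038  66.5950127  108.36086772] [-1.79986946e+02 -7.60176612e-04 -9.25802997e+01] cab -124.66253891343861 -0.2777053312006492
```

View pics/c4.png

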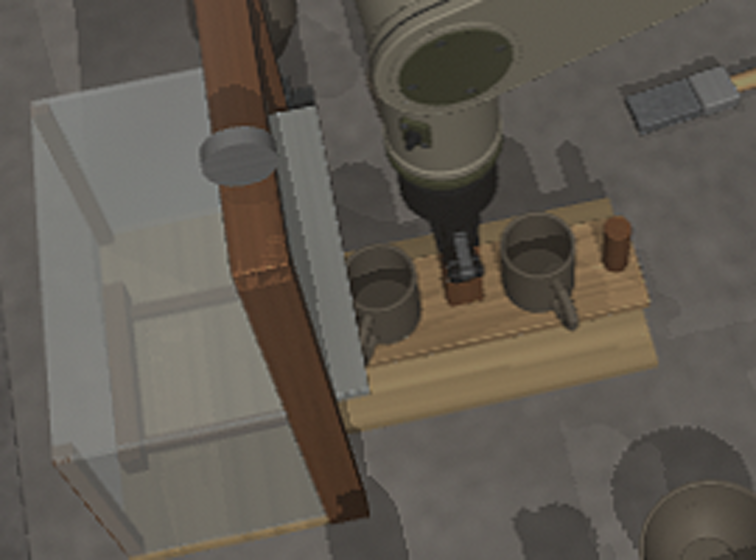

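The board hangs level over the apron with both mugs upright, at crop (380,290) and (540,255), and its front is just under the rail. Setting it down.

```bash
python3 -m pendant '[[0,0,0,4,0],[0,0,0,5,0],[0,0,0,5,0],[0,0,0,3,0],[0,0,0,2,0],[0,0,0,2,0],[0,0,0,0,0]]'; python3 -m pendant '[[0,0,0,1.5,0],[0,0,0,1.5,0],[0,0,0,0,0]]'
```

```text
time: 22.05
tool_pos: [571.8, 66.6, 87.0]
tcp_rot: [180.0, -0.0, -92.6]
ft_force: [-0.6, -1.0, -6.1]
finger_gap: 21.3
time: 22.35
tool_pos: [571.8, 66.6, 84.1]
tcp_rot: [180.0, -0.0, -92.6]
ft_force: [0.4, -0.1, -6.8]
finger_gap: 20.8
```

```bash
python3 -m pendant '[[0,0,0,1.5,0],[0,0,0,1,0],[0,0,0,0,0]]';python3 -m pendant '[[0,0,0,1,0],[0,0,0,0,0]]'
```

```text
time: 22.65
tool_pos: [572.0, 66.7, 82.0]
tcp_rot: [-180.0, 0.0, -92.6]
ft_force: [-0.6, 0.8, -5.1]
finger_gap: 21.0
time: 22.85
tool_pos: [572.1, 66.7, 81.9]
tcp_rot: [-180.0, 0.0, -92.6]
ft_force: [-6.2, 0.7, 4.0]
finger_gap: 21.0
```

Landed. Opening gently, then rising.

```bash
python3 -m pendant '[[0.4,0,0,0,0],[0.5,0,0,0,0],[0.7,0,0,0,0],[0.7,0,0,0,0],[0.7,0,0,0,0],[0.7,0,0,0,0]]'; python3 -m pendant '[[0.7,0,0,-6,0],[0.7,0,0,-15,0],[0.7,0,0,-25,0],[0.7,0,0,-25,0],[0.7,0,0,-20,0],[0.7,0,10,0,0],[0.7,0,25,0,0],[0.7,0,30,0,0],[0.7,0,30,0,0],[0.7,0,15,0,0]]';  python3 -m pendant '[[0.7,0,8,0,0],[0.7,0,0,0,0]]'
cat > peg.py <<'E'
from h import *
a=np.radians(-2.7); cab=lambda q:(np.round([(q-[697,61])@[np.cos(a),np.sin(a)],(q-[697,61])@[-np.sin(a),np.cos(a)]],1))
for n in('wrist','scene','top'):
    s=r.sense(); p,im,d=snap(n); W=cloud(p,d);X,Y,Z=W[...,0],W[...,1],W[...,2]
    if n=='wrist': cv2.imwrite('pics/w2.png',im)
    sat=cv2.cvtColor(im,cv2.COLOR_BGR2HSV)[...,1]
    m=(Z>79)&(Z<90)&(X>400)&(X<530)&(abs(Y-70)<45)&(sat>60)
    h=(Z>109)&(Z<120)&(X>540)&(X<680)&(abs(Y-65)<30)&(sat>60)
    for nm,k in(('peg',m),('handle',h)):
        if k.sum()>15:
            c=np.array(cv2.minAreaRect(W[k][:,:2].astype(np.float32))[0]); print(n,nm,k.sum(),c.round(1),'cab',cab(c))
s=r.sense();t=s['tool_pos'];print(t,s['tcp_rot'],'cab',cab(t[:2]))
E
python3 peg.py
```

```text
time: 23.45
tool_pos: [571.9, 66.7, 80.8]
tcp_rot: [180.0, 0.0, -92.6]
ft_force: [-0.6, -0.5, 0.3]
finger_gap: 59.8
time: 24.45
tool_pos: [459.4, 71.8, 171.3]
tcp_rot: [179.9, -0.0, -92.6]
ft_force: [0.5, 0.1, 0.9]
finger_gap: 59.5
time: 24.65
tool_pos: [453.4, 72.1, 171.9]
tcp_rot: [-180.0, 0.0, -92.6]
ft_force: [0.2, -0.2, -0.2]
finger_gap: 60.0
wrist peg 1560 [482.4  81.9] cab [-215.4   10.8]
wrist handle 3581 [569.4  67. ] cab [-127.8   -0. ]
scene peg 80 [480.6  77.3] cab [-216.9    6.1]
scene handle 109 [569.4  67.7] cab [-127.7    0.7]
top peg 66 [434.4  74.5] cab [-263.     1.1]
[454.7022709   71.90417541 172.03884254] [-1.79958739e+02  3.58745946e-03 -9.25830978e+01] cab [-242.5   -0.5]
```

```bash
python3 -m pendant '[[0.7,-0.5,10,0,0],[0.7,-0.5,10,0,0],[0.7,-0.5,1,0,0],[0.7,0,0,0,0]]'; python3 -c "
from h import *
snap('wrist','w3.png')"
```

```text
time: 25.2
tool_pos: [432.9, 74.5, 171.8]
tcp_rot: [-180.0, 0.0, -92.6]
ft_force: [-0.7, 0.2, 0.1]
finger_gap: 59.9
```

View pics/w3.png

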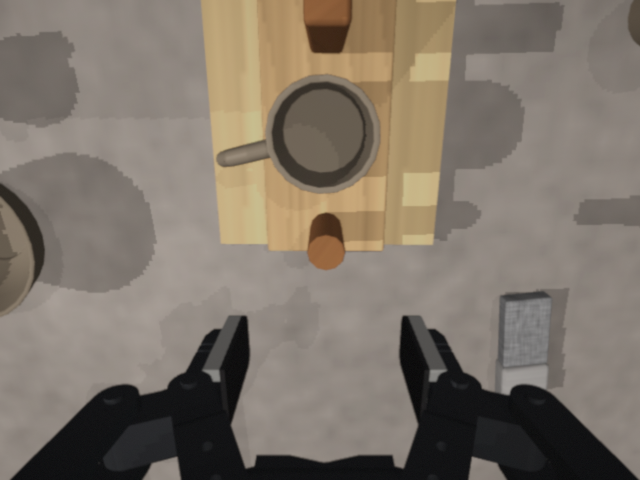

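The wrist view shows the board straight on the apron and the mug upright at (323,130). The peg at (326,252) is centred between the pads, and the ear at (240,155) is clear of the fingers. Going down and gripping.

```bash
python3 -m pendant '[[0.7,0,0,12,0],[0.7,0,0,25,0],[0.7,0,0,25,0],[0.7,0,0,25,0],[0.7,0,0,20,0],[0.7,0,0,12,0],[0.7,0,0,4,0],[0.7,0,0,0,0]]'; python3 -m pendant '[[0,0,0,0,0],[0,0,0,0,0],[0,0,0,0,0],[0,0,0,0,0],[0,0,0,0,0],[0,0,0,0,0]]' 40
```

```text
time: 26.05
tool_pos: [432.9, 74.4, 48.4]
tcp_rot: [179.9, -0.0, -92.6]
ft_force: [-0.2, -1.1, -0.3]
finger_gap: 59.6
time: 26.65
tool_pos: [434.1, 74.4, 50.0]
tcp_rot: [-179.9, 0.0, -92.6]
ft_force: [-1.5, -0.6, 5.8]
finger_gap: 22.7
```

```bash
python3 -m pendant '[[0,0,-2,-0.7,0],[0,0,-4,0,0],[0,0,-7,0,0],[0,0,-10,0,0],[0,0,-10,0,0],[0,0,-10,0,0],[0,0,-10,0,0],[0,0,-10,0,0],[0,0,-10,0,0],[0,0,-10,0,0]]'; python3 -m pendant '[[0,0,-10,0,0],[0,0,-10,0,0],[0,0,-10,0,0],[0,0,-10,0,0],[0,0,-10,0,0],[0,0,-7,0,0],[0,0,-5,0,0],[0,0,-3,0,0],[0,0,0,0,0]]'; python3 peg.py
```

```text
time: 27.65
tool_pos: [515.5, 70.9, 50.0]
tcp_rot: [179.9, 0.0, -92.6]
ft_force: [-9.6, 0.3, 9.4]
finger_gap: 22.9
time: 28.55
tool_pos: [580.9, 67.9, 50.0]
tcp_rot: [180.0, 0.0, -92.6]
ft_force: [-4.7, 0.4, 5.1]
finger_gap: 22.9
wrist handle 21 [586.3  67.8] cab [-110.9    1.6]
[580.93214933  67.84966893  50.05084753] [ 1.79989489e+02  4.58010731e-03 -9.25724392e+01] cab [-116.3    1.4]
```

```bash
python3 -m pendant '[[0,0,-2,0,0],[0,0,-3,0,0],[0,0,-3,0,0],[0,0,-2,0,0],[0,0,0,0,0]]'; python3 -m pendant '[[0,0,-2,0,0],[0,0,-2,0,0],[0,0,0,0,0]]';python3 -m pendant '[[0,0,-1,0,0],[0,0,-1,0,0],[0,0,0,0,0]]'
```

```text
time: 29.2
tool_pos: [590.6, 67.5, 50.1]
tcp_rot: [179.9, 0.0, -92.6]
ft_force: [-6.1, 1.1, 7.5]
finger_gap: 23.3
time: 29.5
tool_pos: [594.5, 67.3, 50.0]
tcp_rot: [179.9, 0.0, -92.6]
ft_force: [-5.8, -0.1, 7.3]
finger_gap: 22.7
time: 29.8
tool_pos: [596.1, 67.2, 50.1]
tcp_rot: [179.9, 0.0, -92.6]
ft_force: [-9.3, 1.1, 9.2]
finger_gap: 23.0
```

```bash
for i in 1 2; do python3 -m pendant '[[0,0,-1,0,0],[0,0,-1,0,0],[0,0,0,0,0]]'|grep -v rot; done
```

```text
time: 30.1
tool_pos: [596.1, 67.2, 50.0]
ft_force: [-20.6, -0.0, 17.6]
finger_gap: 22.6
time: 30.4
tool_pos: [596.1, 67.2, 50.0]
ft_force: [-31.6, -0.7, 27.6]
finger_gap: 22.7
```

The board is at the stop: the tool stays at x 596.1 while the force climbs. Relaxing the push, letting go and rising.

```bash
python3 -m pendant '[[0,0,1.5,0,0],[0,0,1.5,-0.5,0],[0,0,0,0,0]]'; python3 -m pendant '[[0.4,0,0,0,0],[0.5,0,0,0,0],[0.7,0,0,0,0],[0.7,0,0,0,0],[0.7,0,0,0,0],[0.7,0,0,0,0]]'; python3 -m pendant '[[0.7,0,0,-5,0],[0.7,0,0,-15,0],[0.7,0,0,-25,0],[0.7,0,10,-25,0],[0.7,0,20,-25,0],[0.7,0,40,-20,0],[0.7,0,40,-20,0],[0.7,0,40,-20,0],[0.7,0,0,0,0]]'
sed -i 's/^for n in.*$/for n in("wrist","scene","top"):/; s/(X>400)&(X<530)/(X>540)\&(X<630)/; s/(X>540)&(X<680)/(X>690)\&(X<780)/' peg.py; python3 peg.py; python3 rail.py
python3 - <<'E'
from h import *
p,im,d=snap('scene'); c=cv2.resize(im[180:400,120:400],None,fx=2.6,fy=2.6,interpolation=cv2.INTER_CUBIC); cv2.imwrite('pics/c5.png',c)
E
```

```text
time: 30.7
tool_pos: [596.1, 67.2, 50.0]
tcp_rot: [179.8, -0.0, -92.6]
ft_force: [-11.5, 0.4, 8.5]
finger_gap: 22.9
time: 31.3
tool_pos: [598.0, 67.0, 50.0]
tcp_rot: [-180.0, 0.0, -92.6]
ft_force: [0.7, 0.9, -0.2]
finger_gap: 59.6
time: 32.2
tool_pos: [447.0, 74.2, 210.3]
tcp_rot: [-179.6, 0.1, -92.5]
ft_force: [1.6, -0.1, -0.1]
finger_gap: 59.3
wrist peg 631 [590.2  67.2] cab [-106.9    1.2]
scene peg 77 [595.6  68.3] cab [-101.6    2.5]
[448.82281172  73.74503438 206.32278107] [-1.79837031e+02  1.28189279e-02 -9.25706352e+01] cab [-248.5    1. ]
railtop 199 [183.1 186.3 189.8]
railtop 220 [181.1 186.3 189.3]
ptr 37 177.3
```

View pics/c5.png

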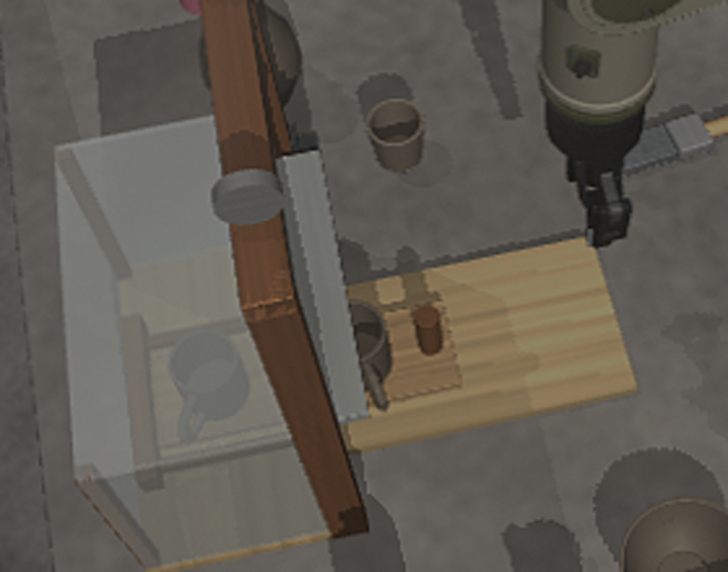

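The picture shows the front mug standing inside at crop (210,375) with the board's front at the stop (150,400). The rear mug stands at (368,345), the peg is at (428,330), and the gripper is clear. The rail is at pointer height, so I'm handing in.

```bash
python3 -m pendant '[[0.7,0,0,0,0],[0.7,0,0,0,0],[0.7,0,0,0,0]]'; python3 -c "
from bench import hand_in
print(hand_in())"
```

```text
time: 32.75
tool_pos: [448.1, 73.7, 204.3]
tcp_rot: [179.9, -0.0, -92.6]
ft_force: [0.4, -0.4, 0.9]
finger_gap: 59.9
the job is handed in; nothing more can be done
None
```

I handed the job in at 32.75 s: the sash is at the pointer and the board is against the back stop with both mugs standing. `hand_in()` gives no verdict, so what follows is from my own last checks.

**How the sash went up:** The moves keep the tool pointing down, so I couldn't get a finger under the rail. I pressed the back of the open finger against the rail's front edge and lifted it by friction.

**How the board went in:** I carried it by the middle handle and set it down on the apron with its origin at about cabinet x -128. I let go, took it again by the rear peg and slid it in. At the stop the tool stayed at x 596.1 while the push rose to about 32 N.

**Last checks:**
- **Rail:** its top is at 186.3, so the underside is about 174.3. The pointer's middle is about 175.
- **Board:** the peg is at cabinet x about -101, which puts the board's origin at about +34 (allowed 25 to 40) and 1 to 3 mm off the middle.
- **Mugs and pots:** in the last picture both mugs are upright on the board, and the cup and the other pots in view look untouched. The green bottle and smaller jug were outside that picture, but I never moved near them.
- **Gripper:** it is clear of everything.

**Disagreement:** The wrist camera put the peg at -107, which would place the board at about +28. I judged that reading less reliable because it probably picked up the peg's side. The last top view gave no peg reading, and no camera could measure the handle behind the sash.

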